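# Clear the sump cover and lever it up with the pry bar

### The job

A gear cluster has been left to drain on the hinged sump cover of the drain trough: push it sideways, keeping it flat on the plates, until it is right off the cover and stands on the fixed drainboard beside it. Then press the long end of the resting pry bar down until the bar is about level, so that its foot lifts the heavy cover, and finish while still holding it down like that, the bar alone carrying the cover, so that I can reach into the sump. Push and press with the fingers only: grasp and lift nothing, keep your hand off the raised cover, and leave everything else where it is.

Things in the scene. Friction and masses are not known exactly. Their poses are not given: they have to be found in the camera images.
- trough: Drain trough fixed to the bench: grey sheet-steel box, dark steel rim, 280 mm (its x) by 420 mm (its y), rim top 118 mm high. Origin: centre of its underside, z up. The heavy hinged cover fills its -y half (y -196 to -4 mm, top at z 118 mm), the fixed drainboard its +y half. The pry bar lies in a slot in the front rim (x -140 to -110 mm) and sticks out to the trough's -x.
- board_middle (a point): Middle of the drainboard's top, at trough (0, 96, 116.5) mm. The drainboard is a fixed bright steel plate with low ribs, 220 mm (trough x) by 192 mm (trough y from 0 to 192), 1.5 mm lower than the cover's top. The seam between cover and board runs along the trough's x at trough y -2 mm.
- slot (a point): Middle of the floor of the slot in the trough's front rim, at trough (-125, -100, 86) mm. The slot is 22 mm wide (trough y) and open at the top; the pry bar bears on its floor.
- cover (a joint): Angle (rad) of the sump cover: dark cast-iron chequer plate, 208 mm (trough x) by 192 mm (trough y), 18 mm thick, about 5 kg, no handle, oily below, flush with the rim. Hinge along the trough's y at trough x 107, z 109 mm. 0 = shut, as at the start; grows as the front edge rises. Falls shut when let go. With the pry bar level it reads about 0.24.
- cover_edge (a point): Middle of the top of the cover's front edge, the edge away from its hinge, beside the slot.
- gear: The gear cluster to move: plain steel, about 0.9 kg, lying flat on the cover. A toothed wheel 80 mm wide and 20 mm high, on it one 56 mm wide and 14 mm high, on top a solid stub 26 mm wide and 10 mm high; 44 mm tall in all. Origin: centre of its underside, z up. Pushing it along takes about 4 to 6 N.
- bar: Angled steel pry bar, loose, 0.65 kg. Origin: the heel of its bend (middle of the underside), on the slot's floor about 10 mm in from the trough's outer face. +x along its flat foot (90 mm long, 18 wide, 13 thick), which lies under the cover; +z up. From the heel the straight shaft goes to -x, rising 28 degrees: 200 mm of flat steel 18 mm wide, 13 mm thick, then the grip.
- bar_grip: Black grip at the pry bar's long end, rigid with it: 120 mm long, 32 wide, 26 thick, flat on top. Origin: its centre, 260 mm from the heel along the shaft. Its +x points along the shaft to the heel (28 degrees below level at the start), +z out of its flat top. Pressed down, the bar rolls over its heel, which stays in the slot, and the foot lifts the cover. Let go, it swings back.
- press_spot (a point): Point on the centre line of the grip's flat top, 30 mm from the butt: 290 mm from the heel along the shaft, 19.5 mm above the line of the shaft's underside. Pressing straight down here takes about 10 to 15 N at first, falling to about 5 N with the bar level.
- bar_end (a point): Centre of the butt, the outer end of the grip: 320 mm from the heel along the shaft. About 240 mm above the bench at the start, about 93 mm with the bar level.
- jar: A closed amber glass jar with a steel cap, 52 mm wide, 62 mm tall, standing on the drainboard at its far side from the cover; leave it alone. Origin: centre of its underside.
- bearing: A plain steel bearing ring, 52 mm outside, 16 mm high, lying flat on the drainboard at its far side from the cover; leave it alone. Origin: centre of its underside.
- spanner: A steel combination spanner 210 mm long, 9 mm high, lying on the bench beside the pry bar; leave it alone. Origin: middle of its underside.
- socket_big: A steel socket, 32 mm wide, 50 mm tall, standing on the bench beside the pry bar; leave it alone. Origin: centre of its underside.
- socket_small: A steel socket, 24 mm wide, 38 mm tall, standing on the bench beside the pry bar; leave it alone. Origin: centre of its underside.
- spray_can: A spray can, 56 mm wide, 170 mm tall, standing at the left of the bench; leave it alone. Origin: centre of its underside.
- spare_gear: A smaller two-step gear, 68 mm wide, 38 mm tall, lying on the bench at the right: not the one to move; leave it alone. Origin: centre of its underside.
- screwdriver: A screwdriver 200 mm long, 26 mm high, lying on the bench at the left; leave it alone. Origin: centre of its underside.
Not all that is in view belongs to the job. Leave any purple or yellow look-alike of the gear alone.

How it is judged:
On the way, in this order (a step that is already met when the one before it is completed fails the run):
1. the gear cluster stands flat on the drainboard, right off the cover, and the cover is still shut (y of gear in the frame of trough between 0.036 and 0.155 m and z of gear in the frame of trough between 0.109 and 0.124 m and angle between gear's own z axis and vertical below 0.12 rad and value of joint cover below 0.03 rad and linear speed of gear below 0.02 m/s), for 0.2 s.
2. the pry bar, pressed about level by the fingers, holds the cover up (value of joint cover above 0.15 rad and z of bar_end in the frame of trough between 0.035 and 0.15 m and contact force between the fingers and bar above 1 N and contact force between bar and cover above 2 N and contact force between each of the arm, the fingers and cover below 0.5 N), for 0.3 s.
At the end, for the whole second after the job is handed in: The gear cluster rests flat on the drainboard, its centre at least 36 mm past the seam; the cover is held open at least 0.15 rad by the bar's foot alone, the fingers pressing the bar about level (butt 35 to 150 mm above the bench), the robot off the cover (all of step 2 and y of gear in the frame of trough between 0.036 and 0.155 m and z of gear in the frame of trough between 0.109 and 0.124 m and angle between gear's own z axis and vertical below 0.12 rad and linear speed of gear below 0.02 m/s and velocity of joint cover below 0.1 rad/s); the arm keeps its last pose, push and grip.
It fails at once if the cover is raised with the gear cluster still on it (value of joint cover above 0.05 rad and y of gear in the frame of trough below 0.034 m).
It fails at once if the gear cluster is lifted off the plates, tipped, or taken between the fingers (z of gear in the frame of trough above 0.13 m or angle between gear's own z axis and vertical above 0.2 rad or (horizontal distance between the grasp point and gear below 0.01 m and z of the grasp point in the frame of gear below 0.04 m)).
It fails at once if the pry bar is taken between the fingers, lifted, or pulled out of its slot ((z of the grasp point in the frame of bar_grip between -0.012 and 0.01 m and y of the grasp point in the frame of bar_grip between -0.009 and 0.009 m and x of the grasp point in the frame of bar_grip between -0.058 and 0.25 m) or z of bar in the frame of trough above 0.104 m or x of bar in the frame of trough below -0.16 m or x of bar in the frame of trough above -0.1 m).
It fails at once if the robot itself touches the raised cover (value of joint cover above 0.05 rad and contact force between any of the fingers, the arm and cover above 1 N).
It fails at once if something else on the bench or drainboard is pushed away or knocked over (distance of any of jar, bearing, spanner, socket_big, socket_small, spray_can, spare_gear, screwdriver from where it was at the start of the episode above 0.025 m or angle between any of jar, spray_can, socket_big, socket_small's own z axis and vertical above 0.3 rad).
It also fails if it takes over 51 s, if anything falls off the work surface, if the arm or the gripper's body presses on something with over 40 N, if the wrist force passes 120 N, or if a joint passes its speed limit or range.

### The arm

A 7-joint arm with a two-finger parallel gripper is mounted at the origin on the work surface. World frame = base frame: x ahead of the robot, y to its left, z up, the work surface at z = 0. Lengths are in m, angles in rad, forces in N, time in s.
With the tool pointing down it reaches from about 0.4 to 0.875 m from the base axis. Payload 19.3 kg.
Tool frame: the origin (TCP) lies between the finger pads; the fingertips stand 25 mm ahead of it and the grasp point (between the pads) lies 6 mm ahead of it (robot.finger_overhang is the z of the fingertips in the tool frame, in m); z points along the fingers, x is the direction in which the jaws open and shut, and the axes are right-handed (so a half turn about z gives the same grasp; the last joint's range is limited). The gripper opens to 85 mm and grips with 20 to 120 N. Pads are 22 mm wide; open, the fingers measure 114 mm over their backs; the gripper's body (76 mm by 85 mm) begins 54 mm behind the grasp point. The pads swing forward as they close: fully open they stand 13 mm farther back than shut.
Start: joints at [-1.341, 0.521, -0.036, 1.599, 0.021, 1.021, -0.113], TCP at [0.185, 0.597, 0.256] pointing down, gripper open.
Joint ranges: [-2.91, 2.91], [-0.3, 2.13], [-1.5, 1.42], [0.17, 2.43], [-1.26, 4.41], [0.16, 1.93], [-2.52, 2.52]. Speed limits (rad/s): [1.89, 1.89, 2.39, 2.39, 3.01, 3.01, 3.01].

### API

Orientations are given as a unit quaternion [w, x, y, z].
In Python, from workcell import state, imaging, workorder, robot gives the robot as it stands.
- The arm moves only by the tool play_rows, never from a script. Its argument "steps" is a list of rows, each a list of 2 entries, a list of its own where there are three numbers: the shift along the world's x, y, z in mm, then the turn, a rotation vector about the world's x, y, z in rad. In form: [[[x, y, z], [ax, ay, az]], ...]. A call has 1 to 10 rows; each row is the pose to reach, as a shift and turn from the pose commanded when the call began; what a row does not reach only later rows make up. A row lasts 1/10 s, in which the tool goes at most 50 mm and 8.59 degrees, less where a joint would pass 70% of its speed; a pose out of reach is approached as far as the arm can. A call with a gripper value outside its range is refused whole. "claw" is the closure, from 0 (fully open) to 1 (shut), set as the call begins (left out, the last holds). The fingers move at their own pace and stop on an object; "squeeze" is the grip in N (left out, the last holds). Time passes only in rows, so rows that repeat a pose let the fingers close. It gives the time, the measured TCP pose, the force and the opening at its end, in the units of the state.
- state(): the state, without advancing time (a new reading comes with each control period).
- imaging.grab_frame(name): name is "scene" or "top" or "wrist"; returns the picture (480x640x3 uint8, red, green, blue); there is no depth.
- imaging.get_calibration(name): a dict with "fx", "fy", "cx", "cy" (pixels), "view" (4x4, takes a point from world to camera coordinates). Camera axes: x right, y down, z forward; pixel columns grow to the right and rows downward; lengths in m; the calibration is good to about 2 mm. The wrist camera is an equidistant fisheye: a pixel r from the principal point sees the ray r / f radians off the axis. A picture is of the moment at which its call begins: read the wrist's pose just before it. get_calibration takes no time and is no camera call; for the wrist camera it gives the pose at the moment of the call.
- workorder.finish_job(): hands the job in, once; it reports no verdict.
Trained networks look in the newest picture that a camera, given by its name, has taken for a name from the list of things; names that differ only in an ending like _2 or _b are one class to them, and where a whole thing is asked for, a point or a joint stands for the part that bears it (a point fixed in the world has none). Each returns a list of dicts, best first, with "conf" (0 to 1); they miss things now and then, are a little off and sometimes report something else, mostly with a low value. They report only what shows in the picture. A call takes as long as a camera call. They do not tell look-alikes from the thing itself.
- imaging.search_frame(camera, target): "rect" ([left, top, width, height] as shares, 0 to 1, of the picture: columns of its width, rows of its height, round what is visible of it).
- imaging.regions_of(camera, target): "mask" (480x640 bool, what is visible of it) and "rect" ([left, top, width, height] as shares, 0 to 1, of the picture: columns of its width, rows of its height, round what is visible of it).
- imaging.place_of(camera, target): "xy" ([column, row] as shares, 0 to 1, of the picture: columns of its width, rows of its height: a listed point, or the origin of a listed thing).
The state is a dict: "time_s": time; "joint_positions": joint angles; "dq": joint speeds; "tau": joint torques, N m; "tcp_pos": TCP position; "ee_rot": TCP orientation; "wrist_force": force on the tool from outside, world axes, zero at the start; "torque": the same for the moment, N m; "opening": opening from 0.0 (shut) to 1.0 (fully open).
Only numpy, scipy, OpenCV 4.12 (cv2) and the standard library are available. Lean on these libraries where they do the work, as an engineer would, in place of code of your own. Each camera call takes 0.05 s, during which the arm holds its last target. There are 200 camera calls.

## Working session

There is one attempt and no reset: what is moved stays moved. The work goes in short steps, Python scripts to look and compute and a tool call to move; the robot and the scene stay as the last step left them, time stands still between calls to the robot, and variables do not carry over. Pictures are saved under pics/ and viewed, about 8 in all and at most 12, crops included, and the job is handed in when it is done.

Besides the shell and the picture viewer there is one more tool, called after "Call:" as name(argument=value, ...), one argument or row to a line, values as JSON. play_rows: Moves the arm, as the interface text tells. Its arguments: {"type":"object","properties":{"steps":{"type":"array"},"claw":{"type":"number"},"squeeze":{"type":"number"}},"required":["steps"]}

```bash
mkdir -p pics; cat > h.py <<'E'
import numpy as np, cv2
from workcell import state, imaging, workorder, robot
def pl(cam,t):
    r=imaging.place_of(cam,t); return [(np.array(d["xy"])*[640,480],d["conf"]) for d in r[:3]]
def ray(cam,p,K=None):
    K=K or imaging.get_calibration(cam); V=np.array(K["view"]); x=(p[0]-K["cx"])/K["fx"]; y=(p[1]-K["cy"])/K["fy"]
    if cam=="wrist":
        r=np.hypot(x,y); d=np.array([x/r*np.sin(r),y/r*np.sin(r),np.cos(r)]) if r>1e-9 else np.array([0,0,1.])
    else: d=np.array([x,y,1.]); d/=np.linalg.norm(d)
    return -V[:3,:3].T@V[:3,3], V[:3,:3].T@d
def tri(rs):
    A=sum(np.eye(3)-np.outer(d,d) for o,d in rs); b=sum((np.eye(3)-np.outer(d,d))@o for o,d in rs)
    x=np.linalg.solve(A,b); return x,[np.linalg.norm(np.cross(x-o,d)) for o,d in rs]
def atz(r,z): o,d=r; return o+d*(z-o[2])/d[2]
def proj(cam,X):
    K=imaging.get_calibration(cam);V=np.array(K["view"]);c=V[:3,:3]@X+V[:3,3];return np.array([K["fx"]*c[0]/c[2]+K["cx"],K["fy"]*c[1]/c[2]+K["cy"]])
E
python3 - <<'E'
from h import *
np.set_printoptions(precision=3,suppress=True)
print(state())
for c in("scene","top"):
    im=imaging.grab_frame(c); cv2.imwrite(f"pics/{c}0.png",im[:,:,::-1])
P={}
for t in "gear trough board_middle slot cover_edge bar bar_grip press_spot bar_end jar bearing spanner socket_big socket_small spray_can spare_gear screwdriver".split():
    a=pl("scene",t);b=pl("top",t)
    print(t,[(x.round(0),round(c,2)) for x,c in a],[(x.round(0),round(c,2)) for x,c in b])
    if a and b:
        x,e=tri([ray("scene",a[0][0]),ray("top",b[0][0])]); print("    ",x,np.round(e,4))
E
```

```text
{'time_s': 0.0, 'joint_positions': array([-1.341,  0.522, -0.036,  1.6  ,  0.021,  1.021, -0.113]), 'dq': array([-0.001, -0.   , -0.001,  0.001, -0.001, -0.   , -0.001]), 'tau': array([ -0.001, -92.712,   1.981, -36.993,   0.018,   0.008,   0.   ]), 'tcp_pos': array([0.185, 0.597, 0.256]), 'ee_rot': array([ 0.   ,  0.805,  0.594, -0.   ]), 'wrist_force': array([ 0.316, -0.053,  0.526]), 'torque': array([-0.003,  0.008,  0.034]), 'opening': 0.9984298225434849}
gear [(array([240., 252.]), 0.83), (array([332., 245.]), 0.82), (array([157., 276.]), 0.72)] [(array([462., 265.]), 0.91), (array([280., 301.]), 0.84), (array([408., 331.]), 0.65)]
     [ 0.464 -0.309  0.122] [0.111 0.111]
trough [(array([247., 308.]), 0.92), (array([326., 264.]), 0.17)] [(array([372., 218.]), 0.63)]
     [ 0.59  -0.193 -0.016] [0.001 0.001]
board_middle [(array([234., 297.]), 0.88)] [(array([386., 179.]), 0.66)]
     [ 0.684 -0.218  0.12 ] [0. 0.]
slot [(array([300., 259.]), 0.61)] [(array([327., 242.]), 0.67), (array([274., 256.]), 0.53)]
     [ 0.515 -0.048  0.081] [0.008 0.008]
cover_edge [(array([411., 218.
[... 736 characters left out ...]
, 317.]), 0.66)] [(array([286., 189.]), 0.77), (array([323., 240.]), 0.22)]
     [0.674 0.063 0.006] [0.002 0.002]
socket_big [(array([322., 265.]), 0.71)] [(array([294., 264.]), 0.56)]
     [ 0.452  0.037 -0.   ] [0.003 0.003]
socket_small [(array([343., 264.]), 0.67)] [(array([274., 257.]), 0.53)]
     [0.472 0.097 0.014] [0.003 0.003]
spray_can [(array([483., 250.]), 0.92)] [(array([122., 269.]), 0.78), (array([365., 159.]), 0.38)]
     [0.441 0.548 0.004] [0.002 0.002]
spare_gear [(array([103., 274.]), 0.67)] [(array([511., 279.]), 0.91)]
     [ 0.405 -0.606 -0.012] [0.003 0.003]
screwdriver [(array([477., 287.]), 0.7)] [(array([155., 212.]), 0.68)]
     [0.609 0.452 0.009] [0.001 0.001]
```

```bash
python3 - <<'E'
from h import *
a=cv2.imread("pics/scene0.png")[180:360,60:460];b=cv2.imread("pics/top0.png")[110:360,100:540]
cv2.imwrite("pics/s1.png",cv2.resize(a,None,fx=2,fy=2,interpolation=3));cv2.imwrite("pics/t1.png",cv2.resize(b,(792,450),interpolation=3))
E
```

```text
(no output)
```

View pics/s1.png

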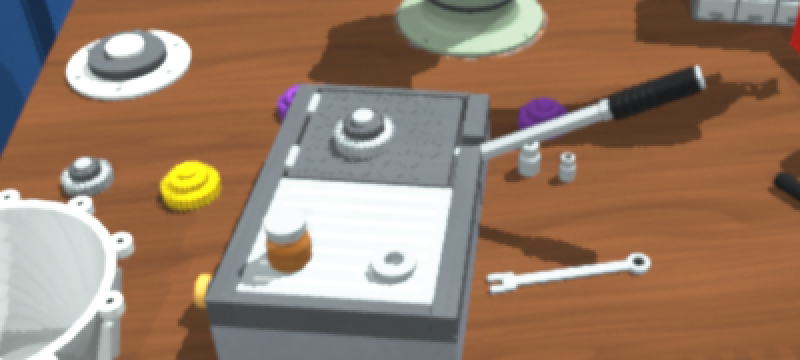

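View pics/t1.png

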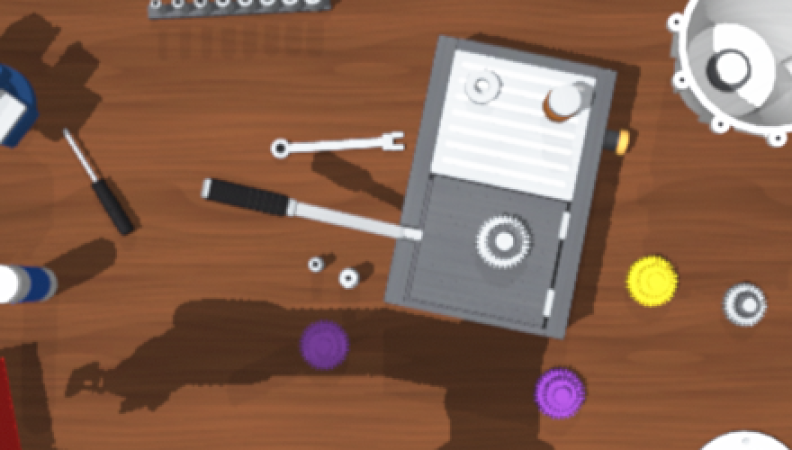

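The gear is the plain steel one on the dark cover: scene (241,245), top (380,244). The look-alikes are:
- **Yellow:** top (462,265), on the bench.
- **Purple:** top (280,301) and (411,328), on the bench.
- **Spare gear:** top (511,279), small and grey.

The jar and bearing stand at the far side of the board. The bar grip's butt is at top (215,215).

```bash
python3 - <<'E'
from h import *
np.set_printoptions(precision=4,suppress=True)
print(robot.finger_overhang)
imaging.grab_frame("top");imaging.grab_frame("scene")
px=np.array([[440,36],[617,70],[565,338],[386,302]])/1.8+[100,110]
loc=np.array([[-140,210],[140,210],[140,-210],[-140,-210]])/1000
W=np.array([atz(ray("top",p),.118)[:2] for p in px])
M=W-W.mean(0);a=np.arctan2((loc[:,0]*M[:,1]-loc[:,1]*M[:,0]).sum(),(loc*M).sum());R=np.array([[np.cos(a),-np.sin(a)],[np.sin(a),np.cos(a)]])
print("trough",W.mean(0),a,"res mm",1000*(loc@R.T-M))
c=W.mean(0)
st=(np.array([504,241])/1.8+[100,110],np.array([363/2+60,117/2+180]))
x,e=tri([ray("top",st[0]),ray("scene",st[1])]);print("stub top",x,e)
for cam in("top","scene"):
  for p,k in pl(cam,"gear"): print(cam,p,k,atz(ray(cam,p),.118))
  m=[d for d in imaging.regions_of(cam,"gear")]
  for d in m: print(cam,"mask",np.array(d["rect"])*[640,480,640,480],d["conf"])
g=atz(ray("top",st[0]),.162)[:2];print("gear top@.162",g,"in trough",R.T@(g-c))
print("xdir",R[:,0],"ydir",R[:,1])
for n,p in dict(heel=[-.13,-.1],bm=[0,.096]).items(): print(n,c+R@p)
for n,p in dict(jar=[.707,-.29],bearing=[.737,-.167],press=[.567,.197],end=[.578,.229]).items(): print(n,R.T@(np.array(p)-c))
E
```

```text
0.025
trough [ 0.5906 -0.1987] -1.7749878521079023 res mm [[ 2.5141  1.4074]
 [-0.0968 -1.1565]
 [-1.6265 -1.7226]
 [-0.7908  1.4717]]
stub top [ 0.504  -0.1959  0.1579] [np.float64(0.0003278575166720995), np.float64(0.00032785751667204047)]
top [405.824 330.096] 0.95 [ 0.2707 -0.2684  0.118 ]
top [462.272 265.92 ] 0.62 [ 0.4442 -0.4252  0.118 ]
top [377.024 243.216] 0.57 [ 0.5077 -0.1925  0.118 ]
top mask [451.904 250.704  22.4    27.792] 0.97
top mask [365.312 230.496  28.992  26.016] 0.84
top mask [396.608 317.52   29.888  24.912] 0.65
top mask [502.912 267.888  22.592  19.92 ] 0.49
scene [243.072 247.488] 0.81 [ 0.492  -0.1939  0.118 ]
scene [155.52  272.016] 0.8 [ 0.568  -0.4155  0.118 ]
scene [329.728 240.576] 0.7 [0.488  0.0464 0.118 ]
scene mask [228.928 233.088  31.296  24.816] 0.93
scene mask [142.784 258.912  29.376  25.104] 0.71
scene mask [318.912 228.48   24.896  16.992] 0.59
scene mask [199.104 223.2    13.312  18.192] 0.47
gear top@.162 [ 0.5038 -0.1957] in trough [ 0.0146 -0.0855]
xdir [-0.2028 -0.9792] ydir [ 0.9792 -0.2028]
heel [ 0.519  -0.0512]
bm [ 0.6846 -0.2182]
jar [0.0657 0.1325]
bearing [-0.0608  0.137 ]
press [-0.3827 -0.1033]
end [-0.4163 -0.099 ]
```

Call:
play_rows(
  steps=[
    [[30,-20,50],[0,0,0]],
    [[65,-50,90],[0,0,0.05]],
    [[105,-75,104],[0,0,0.096]],
    [[145,-105,104],[0,0,0.096]],
    [[185,-135,104],[0,0,0.096]],
    [[225,-165,104],[0,0,0.096]],
    [[255,-205,104],[0,0,0.096]],
    [[285,-245,104],[0,0,0.096]],
    [[310,-285,104],[0,0,0.096]],
    [[325,-330,104],[0,0,0.096]],
  ],
  claw=0.5,
)

```text
time_s: 3.1
tcp_pos: [0.5064, 0.2764, 0.3601]
ee_rot: [0.0, 0.775, 0.631, 0.0]
wrist_force: [2.0, 0.3, -0.5]
opening: 0.501
```

Call:
play_rows(
  steps=[
    [[0,-45,0],[0,0,0]],
    [[0,-90,0],[0,0,0]],
    [[0,-138,0],[0,0,0]],
    [[0,-186,0],[0,0,0]],
    [[-5,-235,0],[0,0,0]],
    [[-15,-280,0],[0,0,0]],
    [[-35,-325,0],[0,0,0]],
    [[-60,-368,0],[0,0,0]],
    [[-80,-410,-5],[0,0,0]],
    [[-94,-445,-30],[0,0,0]],
  ],
)

```text
time_s: 4.1
tcp_pos: [0.4105, -0.1692, 0.3319]
ee_rot: [0.002, 0.776, 0.631, 0.002]
wrist_force: [1.7, -0.1, -1.2]
opening: 0.498
```

```bash
python3 - <<'E'
from h import *
s=state();print(s["tcp_pos"],s["ee_rot"],s["time_s"])
im=imaging.grab_frame("wrist");cv2.imwrite("pics/w1.png",im[:,:,::-1])
for t in("gear","board_middle","slot","jar"):
  for p,k in pl("wrist",t): print(t,p,k,atz(ray("wrist",p),.118))
E
```

```text
[ 0.41047272 -0.16915662  0.33189628] [0.00162609 0.77574692 0.63104012 0.00156405] 4.1
gear [497.792 109.488] 0.9 [0.3409736  0.01646909 0.118     ]
gear [307.008 311.376] 0.87 [ 0.49825556 -0.20078455  0.118     ]
gear [189.824 101.52 ] 0.86 [ 0.27916502 -0.26153968  0.118     ]
slot [442.496 281.28 ] 0.7 [ 0.49996602 -0.05988348  0.118     ]
```

View pics/w1.png

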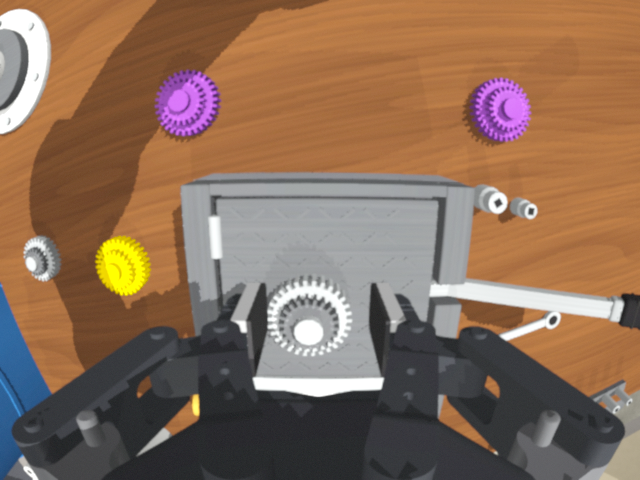

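The steel gear on the cover shows at wrist (307,318). It sits ahead of and almost midway between the fingers at (250,..) and (385,..). The purple and yellow ones lie on the bench. I'll lower behind it.

Call:
play_rows(
  steps=[
    [[0,0,-40],[0,0,0]],
    [[0,0,-80],[0,0,0]],
    [[0,0,-115],[0,0,0]],
    [[0,0,-145],[0,0,0]],
    [[0,0,-165],[0,0,0]],
    [[0,0,-175],[0,0,0]],
    [[0,0,-180],[0,0,0]],
    [[0,0,-180],[0,0,0]],
  ],
)

```text
time_s: 5.15
tcp_pos: [0.4116, -0.1665, 0.1505]
ee_rot: [0.0, 0.775, 0.632, 0.0]
wrist_force: [-0.8, -0.7, -0.8]
opening: 0.502
```

```bash
python3 - <<'E'
from h import *
s=state();print(s["tcp_pos"],s["ee_rot"],s["wrist_force"])
im=imaging.grab_frame("scene");cv2.imwrite("pics/s2.png",cv2.resize(im[160:340,160:400,::-1],None,fx=3,fy=3,interpolation=2))
E
```

```text
[ 0.41158816 -0.16651071  0.1505187 ] [7.87458967e-05 7.75163201e-01 6.31761017e-01 1.51596108e-04] [-0.75305783 -0.68177691 -0.82391799]
```

View pics/s2.png

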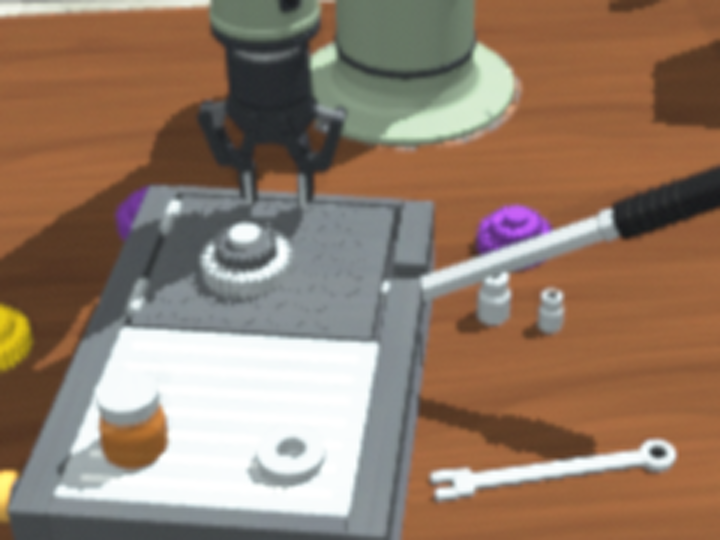

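Call:
play_rows(
  steps=[
    [[-2,-10,-3],[0,0,0]],
    [[18,-14,-3],[0,0,0]],
    [[33,-17,-3],[0,0,0]],
    [[40,-19,-3],[0,0,0]],
    [[47,-20,-3],[0,0,0]],
    [[57,-22,-3],[0,0,0]],
    [[67,-24,-3],[0,0,0]],
    [[77,-26,-3],[0,0,0]],
    [[87,-28,-3],[0,0,0]],
    [[97,-31,-3],[0,0,0]],
  ],
)

```text
time_s: 6.2
tcp_pos: [0.5072, -0.1977, 0.1472]
ee_rot: [-0.001, 0.775, 0.631, -0.001]
wrist_force: [-8.3, 2.6, 6.3]
opening: 0.503
```

```bash
python3 - <<'E'
from h import *
s=state();print(s["tcp_pos"],s["ee_rot"],s["wrist_force"])
im=imaging.grab_frame("scene");cv2.imwrite("pics/s3.png",cv2.resize(im[160:340,160:400,::-1],None,fx=3,fy=3,interpolation=2))
print(pl("scene","gear"))
E
```

```text
[ 0.50720752 -0.19769644  0.14721145] [-1.16080732e-03  7.75403983e-01  6.31464041e-01 -6.93586228e-04] [-8.28085931  2.59062766  6.32908461]
[(array([240.192, 259.008]), 0.83), (array([158.976, 272.496]), 0.56), (array([328.576, 245.184]), 0.52)]
```

View pics/s3.png

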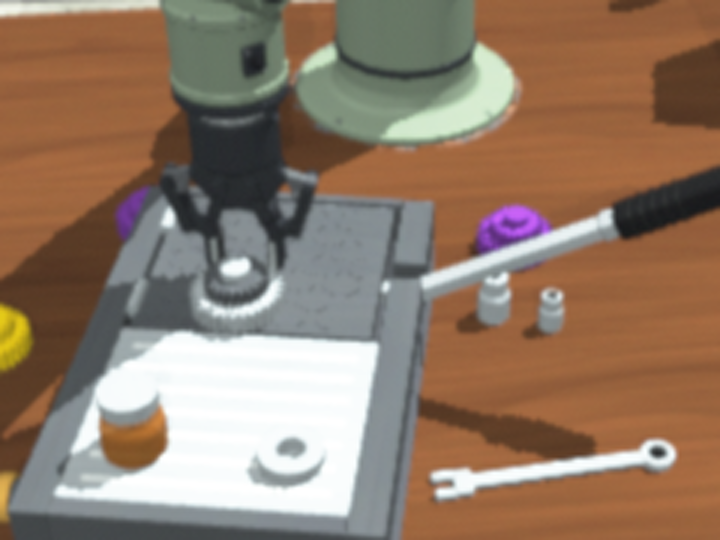

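```bash
python3 - <<'E'
from h import *
g=atz(ray("scene",(160+238/3,160+268/3)),.162);print(g)
c=np.array([.5906,-.1987]);R=np.array([[-.2028,.9792],[-.9792,-.2028]])
t=state()["tcp_pos"]
print("gear tr",R.T@(g[:2]-c),"tcp tr",R.T@(t[:2]-c))
imaging.grab_frame("top");
for d in imaging.regions_of("top","gear"):print(np.array(d["rect"])*[640,480,640,480],d["conf"])
im=imaging.grab_frame("wrist");cv2.imwrite("pics/w2.png",im[150:450,150:500,::-1])
E
```

```text
[ 0.55526105 -0.20160476  0.162     ]
gear tr [ 0.01001108 -0.03401482] tcp tr [ 0.01599708 -0.08054781]
[393.984 315.408  31.68   28.224] 0.63
[268.096 290.304  24.704  27.12 ] 0.61
[448.896 249.504  26.432  30.192] 0.6
```

View pics/w2.png

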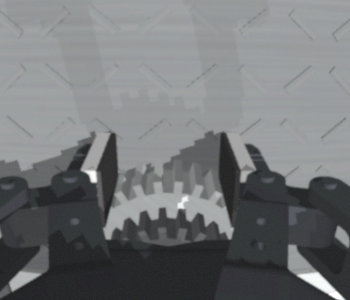

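Spacing is 46.5 mm, as predicted, so both fingers bear on the big wheel. The gear is at trough y -34 mm, so I'll push 90 mm more.

Call:
play_rows(
  steps=[
    [[10,-2,0],[0,0,0]],
    [[20,-4,0],[0,0,0]],
    [[30,-6,0],[0,0,0]],
    [[40,-8,0],[0,0,0]],
    [[50,-10,0],[0,0,0]],
    [[60,-12,0],[0,0,0]],
    [[69,-14,0],[0,0,0]],
    [[77,-16,0],[0,0,0]],
    [[84,-17,0],[0,0,0]],
    [[89,-18,0],[0,0,0]],
  ],
)

```text
time_s: 7.45
tcp_pos: [0.5973, -0.2159, 0.1472]
ee_rot: [-0.0, 0.775, 0.631, -0.0]
wrist_force: [-5.5, 1.9, 2.2]
opening: 0.5
```

Call:
play_rows(
  steps=[
    [[0,0,0],[0,0,0]],
    [[-15,3,0],[0,0,0]],
    [[-40,8,0],[0,0,0]],
    [[-60,12,0],[0,0,0]],
    [[-60,12,20],[0,0,0]],
    [[-60,12,60],[0,0,0]],
    [[-60,12,100],[0,0,0]],
    [[-60,12,140],[0,0,0]],
    [[-60,12,180],[0,0,0]],
    [[-60,12,220],[0,0,0]],
  ],
  claw=1.0,
)

```text
time_s: 8.45
tcp_pos: [0.5373, -0.2039, 0.3696]
ee_rot: [0.001, 0.775, 0.631, 0.001]
wrist_force: [-0.1, -0.4, -0.6]
opening: 0.002
```

```bash
python3 - <<'E'
from h import *
np.set_printoptions(precision=4,suppress=True)
c=np.array([.5906,-.1987]);R=np.array([[-.2028,.9792],[-.9792,-.2028]])
im=imaging.grab_frame("scene");cv2.imwrite("pics/s4.png",cv2.resize(im[160:340,160:430,::-1],None,fx=2.9,fy=2.9,interpolation=2))
imaging.grab_frame("top")
for t in("gear","press_spot","bar_end","bar_grip","bar","jar","bearing"):
    a=pl("scene",t);b=pl("top",t)
    for p,k in a: print(t,"scene",p,k, R.T@(atz(ray("scene",p),.1165)[:2]-c) if t=="gear" else "")
    if t=="gear":
        for p,k in b: print(" top",p,k,R.T@(atz(ray("top",p),.1165)[:2]-c))
    elif a and b: x,e=tri([ray("scene",a[0][0]),ray("top",b[0][0])]);print(x,e[0],R.T@(x[:2]-c))
E
```

```text
gear scene [231.424 288.096] 0.8 [0.0143 0.0621]
gear scene [158.4 273.6] 0.57 [0.2085 0.0254]
gear scene [330.816 244.896] 0.54 [-0.2229 -0.1327]
 top [460.288 262.704] 0.91 [ 0.2449 -0.0897]
 top [387.968 194.016] 0.75 [0.0144 0.0569]
 top [283.072 299.904] 0.58 [-0.2106 -0.2849]
press_spot scene [395.072 218.88 ] 0.66 
[0.6466 0.1007 0.298 ] 0.061231953656160354 [-0.3045 -0.0058]
bar_grip scene [386.496 225.984] 0.88 
bar_grip scene [230.912 282.816] 0.21 
[0.5654 0.177  0.2123] 0.00019691322552579886 [-0.3627 -0.1009]
bar scene [302.08  258.192] 0.71 
[ 0.524  -0.0425  0.0922] 0.006771203362530883 [-0.1394 -0.0969]
jar scene [208.832 310.608] 0.56 
[0.6915 0.0404 0.294 ] 0.3366970942293035 [-0.2546  0.0503]
bearing scene [255.808 311.616] 0.9 
[ 0.7357 -0.1639  0.1169] 0.005606295650196758 [-0.0635  0.135 ]
```

View pics/s4.png

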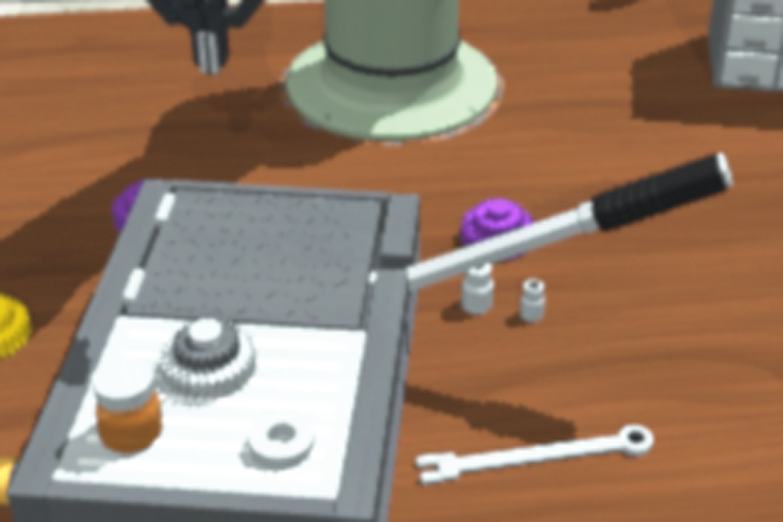

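The gear stands on the board at crop (205,360), trough y about 58 mm, clear of the seam. Jar, bearing and sockets are untouched and the cover is shut. Next I'll go over the grip.

Call:
play_rows(
  steps=[
    [[3,43,0],[0,0,0]],
    [[6,86,0],[0,0,0]],
    [[10,130,0],[0,0,0]],
    [[13,174,0],[0,0,0]],
    [[16,218,0],[0,0,0]],
    [[20,262,0],[0,0,0]],
    [[24,306,0],[0,0,0]],
    [[27,350,0],[0,0,0]],
    [[30,391,-20],[0,0,0]],
    [[30,391,-55],[0,0,0]],
  ],
)

```text
time_s: 10.25
tcp_pos: [0.5672, 0.1938, 0.3126]
ee_rot: [-0.001, 0.773, 0.634, 0.002]
wrist_force: [0.2, -0.7, -0.7]
opening: -0.0
```

Call:
play_rows(
  steps=[
    [[0,0,0],[0,0,0]],
    [[0,0,0],[0,0,0]],
  ],
)

```text
time_s: 10.45
tcp_pos: [0.5673, 0.1863, 0.3129]
ee_rot: [0.0, 0.776, 0.631, -0.0]
wrist_force: [0.4, -0.3, 1.2]
opening: -0.0
```

```bash
python3 - <<'E'
from h import *
s=state();print(s["tcp_pos"],s["ee_rot"],s["wrist_force"])
a=imaging.grab_frame("wrist")[:,:,::-1];b=imaging.grab_frame("scene")[140:290,280:480,::-1]
cv2.imwrite("pics/ws.png",np.hstack([cv2.resize(a,(400,300)),cv2.resize(b,(400,300),interpolation=2)]))
E
```

```text
[0.5673238  0.18628153 0.31293651] [ 1.81244948e-04  7.75729097e-01  6.31065926e-01 -3.63460071e-04] [ 0.42669495 -0.2875691   1.16318778]
```

View pics/ws.png

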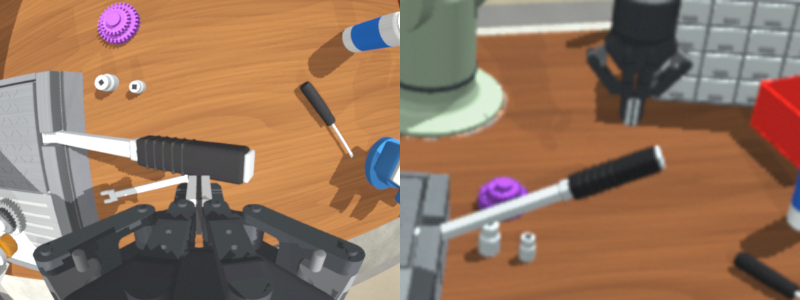

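```bash
python3 - <<'E'
from h import *
np.set_printoptions(precision=4,suppress=True)
c=np.array([.5906,-.1987]);R=np.array([[-.2028,.9792],[-.9792,-.2028]])
imaging.grab_frame("wrist");t=state()["tcp_pos"];print("tcp tr",R.T@(t[:2]-c))
for n,z in(("press_spot",.237),("bar_grip",.205),("bar_end",.238)):
  for p,k in pl("wrist",n)[:1]: w=atz(ray("wrist",p),z);print(n,p,k,w,R.T@(w[:2]-c))
m=imaging.regions_of("wrist","bar_grip")[0]["mask"];ys,xs=np.nonzero(m)
for u in range(xs.min()+10,xs.max(),30):
  r=ys[xs==u]; print(u,r.min(),r.max(),[R.T@(atz(ray("wrist",(u,v)),.22)[:2]-c) for v in(r.min(),r.max())])
E
```

```text
tcp tr [-0.3724 -0.1004]
press_spot [336.704 264.288] 0.89 [0.5705 0.1968 0.237 ] [-0.3832 -0.0998]
bar_grip [298.816 249.792] 0.98 [0.5669 0.1746 0.205 ] [-0.3608 -0.0989]
bar_end [394.624 263.088] 0.85 [0.5757 0.2288 0.238 ] [-0.4156 -0.1012]
216 220 256 [array([-0.3126, -0.1222]), array([-0.311 , -0.0998])]
246 215 268 [array([-0.3311, -0.125 ]), array([-0.3294, -0.0923])]
276 218 276 [array([-0.3488, -0.1231]), array([-0.3476, -0.0873])]
306 221 279 [array([-0.3662, -0.1213]), array([-0.3658, -0.0854])]
336 225 283 [array([-0.3836, -0.1189]), array([-0.3841, -0.0828])]
366 229 290 [array([-0.4012, -0.1165]), array([-0.4027, -0.078 ])]
396 234 287 [array([-0.4193, -0.1135]), array([-0.4215, -0.0797])]
```

Aligned with the grip's centre line (tool y -100.4 mm, grip -100 mm), tip about 48 mm above it. Pressing along the arc.

Call:
play_rows(
  steps=[
    [[0,0,-20],[0,0,0]],
    [[0,0,-38],[0,0,0]],
    [[0,0,-46],[0,0,0]],
    [[0,1,-52],[0,0,0]],
    [[1,4,-58],[0,0,0]],
    [[1,7,-65],[0,0,0]],
    [[2,11,-73],[0,0,0]],
    [[3,15,-81],[0,0,0]],
    [[4,19,-89],[0,0,0]],
    [[4,19,-89],[0,0,0]],
  ],
)

```text
time_s: 11.8
tcp_pos: [0.5715, 0.2062, 0.2234]
ee_rot: [0.0, 0.775, 0.631, 0.0]
wrist_force: [-0.8, -4.2, 7.3]
opening: 0.001
```

```bash
python3 - <<'E'
from h import *
s=state();print(s["tcp_pos"],s["wrist_force"])
a=imaging.grab_frame("wrist")[:,:,::-1];b=imaging.grab_frame("scene")[160:340,180:420,::-1]
cv2.imwrite("pics/ws2.png",np.hstack([cv2.resize(a,(400,300)),cv2.resize(b,(400,300),interpolation=2)]))
E
```

```text
[0.57145508 0.20619936 0.22340008] [-0.84773092 -4.19559511  7.32008408]
```

View pics/ws2.png

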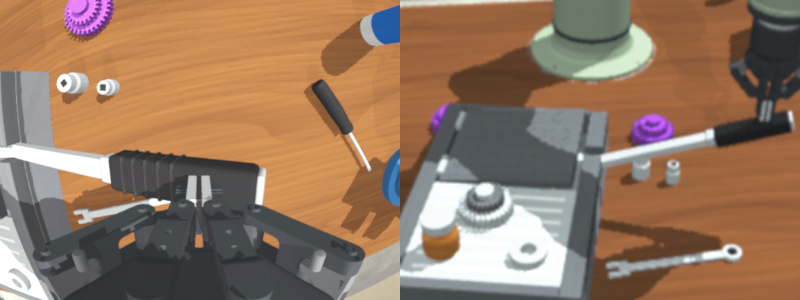

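The tips sit on the grip, scene half (765,115), and the bar and cover are turning. The gear is undisturbed. Continuing to level.

Call:
play_rows(
  steps=[
    [[1,4,-10],[0,0,0]],
    [[2,8,-20],[0,0,0]],
    [[2,11,-31],[0,0,0]],
    [[3,14,-43],[0,0,0]],
    [[3,16,-55],[0,0,0]],
    [[4,18,-66],[0,0,0]],
    [[4,19,-76],[0,0,0]],
    [[4,20,-84],[0,0,0]],
    [[4,20,-88],[0,0,0]],
    [[4,20,-88],[0,0,0]],
  ],
)

```text
time_s: 12.9
tcp_pos: [0.5759, 0.2274, 0.136]
ee_rot: [-0.0, 0.775, 0.632, 0.001]
wrist_force: [0.3, 3.6, 5.7]
opening: 0.001
```

Call:
play_rows(
  steps=[
    [[0,0,0],[0,0,0]],
    [[0,0,0],[0,0,0]],
    [[0,0,0],[0,0,0]],
    [[0,0,0],[0,0,0]],
    [[0,0,0],[0,0,0]],
  ],
)

```text
time_s: 13.4
tcp_pos: [0.5761, 0.2274, 0.1365]
ee_rot: [0.0, 0.775, 0.632, 0.001]
wrist_force: [0.7, 3.1, 5.9]
opening: 0.001
```

```bash
python3 - <<'E'
from h import *
s=state();print(s["tcp_pos"],s["wrist_force"])
c=np.array([.5906,-.1987]);R=np.array([[-.2028,.9792],[-.9792,-.2028]])
b=imaging.grab_frame("scene");cv2.imwrite("pics/s5.png",cv2.resize(b[160:340,160:430,::-1],None,fx=2.9,fy=2.9,interpolation=2))
imaging.grab_frame("top")
for cam in("scene","top"):
  for p,k in pl(cam,"gear"): print(cam,k,R.T@(atz(ray(cam,p),.1165)[:2]-c))
for t in("bar_end","cover_edge"):
  a,b=pl("scene",t),pl("top",t);print(t,a,b)
  if a and b: print(tri([ray("scene",a[0][0]),ray("top",b[0][0])]))
E
```

```text
[0.57605851 0.22735193 0.13646637] [0.74374811 3.0503388  5.85216698]
scene 0.85 [0.01847742 0.04981329]
scene 0.69 [-0.22256028 -0.14181391]
scene 0.66 [0.20949065 0.03229857]
top 0.86 [ 0.25406402 -0.09376219]
top 0.66 [ 0.13787886 -0.29696073]
top 0.6 [0.00851682 0.05567727]
bar_end [(array([415.168, 260.88 ]), 0.97)] [(array([286.016, 188.784]), 0.39)]
(array([0.67705314, 0.1300473 , 0.19999284]), [np.float64(0.08351674074647748), np.float64(0.08351674074647726)])
cover_edge [(array([283.584, 233.616]), 0.59), (array([296.384, 259.392]), 0.51), (array([103.68 , 271.392]), 0.25)] [(array([337.6  , 240.912]), 0.92), (array([363.52 , 158.976]), 0.67)]
(array([ 0.51185806, -0.08343169,  0.1703417 ]), [np.float64(0.0007229876626230584), np.float64(0.0007229876626230546)])
```

View pics/s5.png

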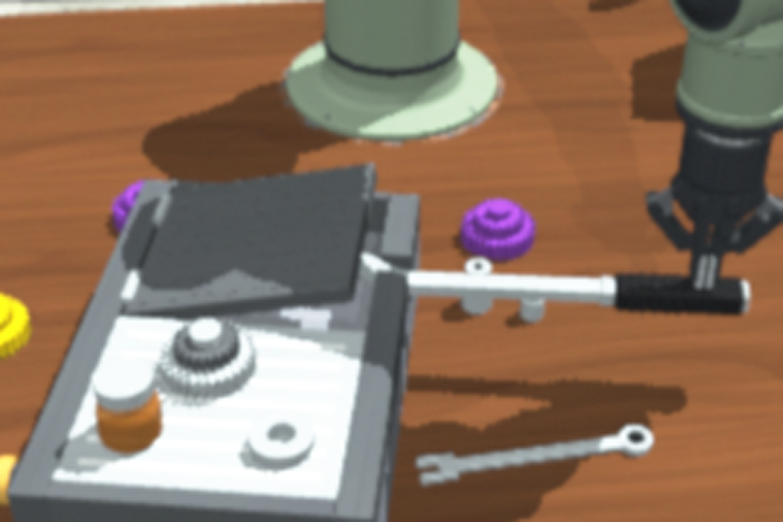

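```bash
python3 -c "
from h import *
print(workorder.finish_job())"
```

```text
the job is handed in; nothing more can be done
None
```

I pushed the gear cluster flat off the cover onto the drainboard. Then I pressed the pry bar about level with the closed fingertips and handed the job in at about 13.5 s, still pressing. No verdict was reported.

**Gear:** In the last pictures it stands flat at trough y of about 50 to 56 mm. The first look after the push gave 57 to 62 mm. Both are well past the 36 mm limit.

**Cover and bar:** The cover's front edge measured 170 mm high, which is about 0.25 rad open. The bar looks level, and the fingers were pressing with a steady 5.9 N. The hand is on the grip only, far from the cover.

**Other things:** Nothing else in the trough area looked moved in the last picture. That crop does not show the spray can, screwdriver or spare gear, and I did not check their final places.

**Checks that failed or disagreed:**
- The network misread the butt from above, so I judged the butt height (about 98 mm) from the fingertip height and the side view.
- The networks also reported look-alikes as the gear, which I ruled out by colour and place.
- The trough's x position from my corner fit was about 5 mm off where the bar points put it, which did not affect the job.

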